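# Check weight onto the filling station's scale

## Task

The brass check weight stands behind the three sample bottles. First move all three bottles, upright, into the grey tray at the side; with all of them there, take the weight and set it down gently in the middle of the scale's pan, and leave it there. Then put each bottle back upright, centred on the disc of its own colour.

Things in the scene. Friction and masses are not known exactly. Their poses are not given: they have to be found in the camera images.
- red_bottle: loose white plastic sample bottle with a red cap and a red band, standing upright on the red disc at the start; round, 50 mm diameter up to 78 mm above its foot, sloping in to the cap of 34 mm diameter from 90 to 115 mm (its top); about 160 g. Origin: centre of its underside; z up along the bottle
- blue_bottle: loose white plastic sample bottle with a blue cap and a blue band, standing upright on the blue disc at the start; round, 50 mm diameter up to 78 mm above its foot, sloping in to the cap of 34 mm diameter from 90 to 115 mm (its top); about 160 g. Origin: centre of its underside; z up along the bottle
- yellow_bottle: loose white plastic sample bottle with a yellow cap and a yellow band, standing upright on the yellow disc at the start; round, 50 mm diameter up to 78 mm above its foot, sloping in to the cap of 34 mm diameter from 90 to 115 mm (its top); about 160 g. Origin: centre of its underside; z up along the bottle
- red_disc: fixed flat red disc, 74 mm diameter, 3 mm thick, on the 4 mm black mat: the home of the red bottle. Origin: centre of its underside (its top is 3 mm above). The three discs lie in a straight row, 85 mm apart, in any colour order; the bottles on them hide their middles, not their rims
- blue_disc: fixed flat blue disc, 74 mm diameter, 3 mm thick, on the 4 mm black mat: the home of the blue bottle. Origin: centre of its underside (its top is 3 mm above). The three discs lie in a straight row, 85 mm apart, in any colour order; the bottles on them hide their middles, not their rims
- yellow_disc: fixed flat yellow disc, 74 mm diameter, 3 mm thick, on the 4 mm black mat: the home of the yellow bottle. Origin: centre of its underside (its top is 3 mm above). The three discs lie in a straight row, 85 mm apart, in any colour order; the bottles on them hide their middles, not their rims
- weight: loose brass check weight, about 0.5 kg, on the black mat about 60 mm behind the row of bottles (away from the robot): round body 38 mm diameter up to 40 mm high, waist 18 mm, knob 24 mm diameter from 54 to 62 mm (its top). Some 30 mm behind it an aluminium profile, its top 32 mm above the table; a clear cup 65 mm high stands at either side. Origin: centre of its underside; z up
- tray: fixed empty grey open tray, to the left or the right of the mat, 270 mm along its own x, 110 mm along its own y and 20 mm high, walls and floor 5 mm thick. Origin: centre of its underside (inner floor 5 mm above). Three bottles fit in a line along its x, for instance 75 mm apart
- scale: fixed white laboratory scale, on the other side of the mat from the tray, with a round steel pan of 90 mm diameter, its middle marked by a dark circle of 62 mm diameter; the pan's top is flat, rigid and 45 mm above the table. Origin: on the table surface right under the centre of the pan; the 34 mm high case reaches from 65 mm in front of it (+x) to 115 mm (-x), and 70 mm to either side

How it is judged:
By the outcome, as a careful person would: the job done as asked, in the order asked, and still so for the second after the job is handed in, with the robot touching nothing.
It also fails if it takes over 144 s, if anything falls off the work surface, if the arm or the gripper's body presses on something with over 40 N, if the wrist force passes 120 N, or if a joint passes its speed limit or range.

## Robot

A 6-joint arm with a two-finger parallel gripper is mounted at the origin on the work surface. World frame = base frame: x ahead of the robot, y to its left, z up, the work surface at z = 0. Lengths are in m, angles in rad, forces in N, time in s.
With the tool pointing down it reaches from about 0.35 to 0.85 m from the base axis. Payload 8.1 kg.
Tool frame: the origin (TCP) lies at the very end of the fingers, on their centre line; the grasp point (between the pads) lies 19 mm behind it; z points along the fingers, y is the line along which they close (so a half turn about z gives the same grasp; the last joint's range is limited). The gripper opens to 93 mm and grips with 3 to 60 N. Pads are 15 mm wide; open, the fingers measure 128 mm over their backs; the gripper's body (75 mm by 188 mm) begins 65 mm behind the grasp point.
Start: joints at [1.09, 0.13, 1.488, -0, 1.523, -0.085], TCP at [0.231, 0.554, 0.219] pointing down, gripper open.
Joint ranges: [-2.96, 2.96], [-0.89, 2.26], [0.02, 2.5], [-1.34, 4.48], [0, 2.73], [-2.66, 2.66]. Speed limits (rad/s): [2.39, 2.39, 2.79, 3.14, 3.14, 3.14].

## Interface

Orientations are given as a rotation vector (axis times angle).
In Python, from plant import robot gives the robot as it stands.
- The arm moves only by the tool play_rows, never from a script. Its argument "deltas" is one flat list of numbers, 5 for each row, row after row: the shift along the tool's x, y, z in mm, then the turn about the tool's z in degrees, then the finger opening in mm, from 0 to 93. A call has 1 to 10 rows; each row shifts and turns the commanded pose from where the row before left it, along the tool's axes as they then stand; what a row does not reach is not made up. A row lasts 1/12 s, in which the tool goes at most 41.7 mm and 7.16 degrees, less where a joint would pass 70% of its speed; a pose out of reach is approached as far as the arm can. A call with a gripper value outside its range is refused whole. The fingers move at their own pace and stop on an object; "newtons" is the grip in N (left out, the last holds). Time passes only in rows, so rows that do not move let the fingers close. It gives the time, the measured TCP pose, the force, the opening and the grip force at its end, in the units of the state.
- robot.read_state(): the state, without advancing time (a new reading comes with each control period).
- robot.read_camera(name): name is "scene" or "top" or "wrist"; returns a dict with "pixels" (384x512x3 uint8, blue, green, red), "mtx" (3x3 intrinsics, pixels), "D" ([k1, k2, p1, p2, k3] as OpenCV has them; the pictures are not rectified), "eye" and "rotation" of the camera in the world. Camera axes: x right, y up, looking along -z (the intrinsics and any distortion apply to the point x, -y, -z); pixel columns grow to the right and rows downward; lengths in m; the calibration is good to about 2 mm. A picture is of the moment at which its call begins. There is no depth.
- robot.close_job(): hands the job in; it is judged then, once.
The state is a dict: "t": time; "q": joint angles; "dq": joint speeds; "joint_torque": joint torques, N m; "tool_pos": TCP position; "orientation": TCP orientation; "force": force on the tool from outside, world axes, zero at the start; "wrist_torque": the same for the moment, N m; "opening": finger opening in m; "gripper_force": force on a finger pad.
Only numpy, scipy, OpenCV 4.12 (cv2) and the standard library are available. Lean on these libraries where they do the work, as an engineer would, in place of code of your own. Each camera call takes 0.05 s, during which the arm holds its last target. There are 200 camera calls.

## Working session

There is one attempt and no reset: what is moved stays moved. The work goes in short steps, Python scripts to look and compute and a tool call to move; the robot and the scene stay as the last step left them, time stands still between calls to the robot, and variables do not carry over. Pictures are saved under pics/ and viewed, at most 14 in all, crops included, and the job is handed in when it is done.

Besides the shell and the picture viewer there is one more tool, called after "Emit:" by a JSON object that holds its "api" and its "payload". play_rows: Moves the arm, as the interface text tells. Its arguments: {"type":"object","properties":{"deltas":{"type":"array"},"newtons":{"type":"number"}},"required":["deltas"]}

```bash
ls; mkdir -p pics
python3 - <<'E'
from plant import robot
import cv2,numpy as np
s=robot.read_state()
print(s['t'],s['tool_pos'],s['orientation'],s['opening'])
im=[]
for n in ('scene','top'):
    c=robot.read_camera(n); im.append(c['pixels']); print(n,c['eye'],np.round(c['rotation'],3).tolist(),c['mtx'][0],c['D'])
    np.savez('cam_%s0.npz'%n,**c)
c=robot.read_camera('wrist'); np.savez('cam_wrist0.npz',**c); print(c['eye'],np.round(c['rotation'],3).tolist())
cv2.imwrite('pics/scene0.png',im[0]);cv2.imwrite('pics/top0.png',im[1])
E
```

```text
pics
0.0 [0.23105039 0.55312379 0.21759746] [-6.17645902e-01 -3.07975360e+00  2.71147004e-03] 0.09309861591380512
scene [ 1.35593486 -0.29356539  0.66627866] [0.807, 0.586, 1.137] [455.99723771   0.         259.27538375] [-0.18169896  0.          0.          0.          0.        ]
top [ 0.41760556 -0.02402227  1.09796209] [0.128, -0.081, -1.546] [483.99749216   0.         260.89520041] [-0.18097301  0.          0.          0.          0.        ]
[0.16194742 0.58336566 0.38303746] [-0.243, -0.161, 1.169]
```

View pics/scene0.png

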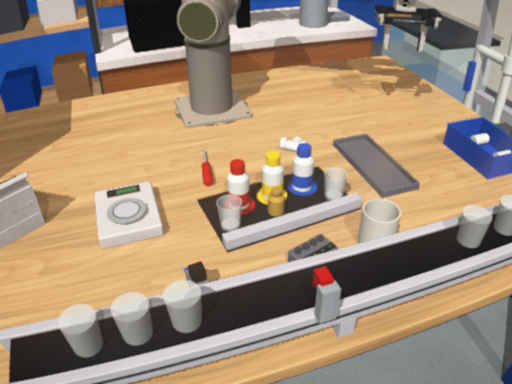

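View pics/top0.png

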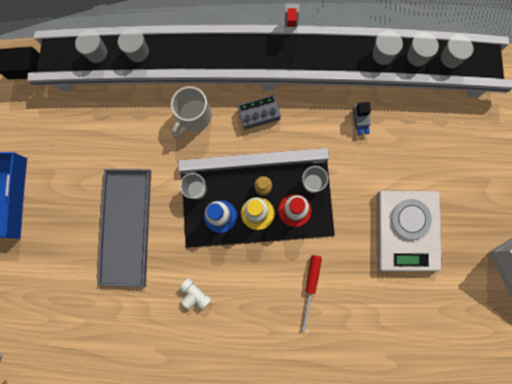

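Scene: caps blue (304,149), yellow (272,159), red (237,167), weight (275,203), scale pan (126,211), tray (375,163). Top: blue (216,212), yellow (256,209), red (296,207), weight (263,185), tray (126,228), pan (411,220); the image's up is +x and its right is −y.

```bash
cat > h.py <<'E'
import numpy as np, cv2
from scipy.spatial.transform import Rotation as R
def rays(c,px):
    px=np.asarray(px,float).reshape(-1,1,2)
    u=cv2.undistortPoints(px,np.asarray(c['mtx']),np.asarray(c['D'])).reshape(-1,2)
    d=np.c_[u[:,0],-u[:,1],-np.ones(len(u))]
    r=np.asarray(c['rotation']); M=R.from_rotvec(r).as_matrix() if r.size==3 else r
    d=d@M.T
    return np.asarray(c['eye']),d/np.linalg.norm(d,axis=1)[:,None]
def plane(c,px,z):
    e,d=rays(c,px); return e+d*((z-e[2])/d[:,2])[:,None]
def tri(c1,p1,c2,p2):
    e1,d1=rays(c1,p1);e2,d2=rays(c2,p2);d1=d1[0];d2=d2[0]
    s=np.linalg.lstsq(np.c_[d1,-d2],e2-e1,rcond=None)[0]
    a=e1+s[0]*d1;b=e2+s[1]*d2
    return (a+b)/2,np.linalg.norm(a-b)
HUE={'red':[(0,6),(174,180)],'blue':[(105,130)],'yellow':[(22,33)],'brass':[(12,21)]}
def blobs(im,col,box,smin=120,vmin=60,amin=8):
    x0,y0,x1,y1=box
    h=cv2.cvtColor(im,cv2.COLOR_BGR2HSV); m=np.zeros(h.shape[:2],np.uint8)
    for a,b in HUE[col]: m|=cv2.inRange(h,(a,smin,vmin),(b,255,255))
    k=np.zeros_like(m);k[y0:y1,x0:x1]=m[y0:y1,x0:x1]
    n,l,s,ce=cv2.connectedComponentsWithStats(k)
    return [(s[i,4],s[i,:4],ce[i],(l==i).astype(np.uint8)) for i in range(1,n) if s[i,4]>=amin],k
def circ(P):
    A=np.c_[2*P[:,:2],np.ones(len(P))];x=np.linalg.lstsq(A,(P[:,:2]**2).sum(1),rcond=None)[0]
    return x[:2],np.sqrt(x[2]+x[0]**2+x[1]**2)
E
python3 - <<'E'
from h import *
S=dict(np.load('cam_scene0.npz'));T=dict(np.load('cam_top0.npz'))
for c,bs,bt in (('blue',(285,140,325,205),(195,190,240,240)),('yellow',(255,148,290,206),(240,190,275,232)),('red',(220,156,256,215),(278,190,315,230)),('brass',(262,190,290,220),(250,174,276,196))):
    for n,im,b in(('S',S,bs),('T',T,bt)):
        for a in blobs(im['pixels'],c,b)[0]: print(c,n,a[0],a[1],np.round(a[2],1))
big=lambda im,b,k:cv2.resize(im['pixels'][b[1]:b[3],b[0]:b[2]],None,fx=k,fy=k,interpolation=cv2.INTER_CUBIC)
A=big(S,(215,135,345,235),6);B=big(T,(180,150,340,245),5)
cv2.imwrite('pics/c1.png',A[:600,:780]);cv2.imwrite('pics/c2.png',B)
h=cv2.cvtColor(T['pixels'],cv2.COLOR_BGR2HSV)
for p in ((126,228),(103,228),(411,220),(411,238),(263,185),(60,228),(390,240)):print(p,h[p[1],p[0]])
# tray: greyish
m=cv2.inRange(h,(0,0,30),(180,70,140));k=np.zeros_like(m);k[150:300,85:165]=m[150:300,85:165]
cs,_=cv2.findContours(k,cv2.RETR_EXTERNAL,cv2.CHAIN_APPROX_NONE);cc=max(cs,key=cv2.contourArea)
for z in (.02,0.01):
    P=plane(T,cc.reshape(-1,2),z)[:,:2].astype(np.float32);print('tray',cv2.minAreaRect(P*1000))
g=cv2.cvtColor(T['pixels'],cv2.COLOR_BGR2GRAY)
for n,im,b in(('S',S,(95,190,155,235)),('T',T,(385,195,437,245))):
    g=cv2.cvtColor(im['pixels'],cv2.COLOR_BGR2GRAY)[b[1]:b[3],b[0]:b[2]]
    e=cv2.Canny(cv2.resize(g,None,fx=4,fy=4,interpolation=cv2.INTER_CUBIC),30,80)
    cs,_=cv2.findContours(e,cv2.RETR_LIST,cv2.CHAIN_APPROX_NONE)
    for q in cs:
        if len(q)>150:
            el=cv2.fitEllipse(q);ctr=np.array(el[0])/4-.375+b[:2]
            P=plane(im,(q.reshape(-1,2)/4-.375+b[:2]),.045);print(n,len(q),np.round(ctr,1),np.round(np.array(el[1])/4,1),circ(P))
E
```

```text
blue S 142 [298 144  12  13] [303.5 149.9]
blue S 338 [288 175  30  21] [302.4 185.4]
blue T 359 [204 200  33  33] [224.5 219.6]
blue T 203 [207 204  16  16] [214.5 211.3]
yellow S 196 [266 150  14  17] [272.2 157.8]
yellow S 244 [257 182  30  22] [267.8 192.2]
yellow T 424 [240 197  35  34] [259.6 217.4]
yellow T 208 [247 200  16  16] [254.5 207.5]
red S 188 [230 159  14  16] [236.9 166.8]
red S 219 [239 191  17  24] [247.3 203.1]
red T 381 [278 194  34  33] [292.5 213.9]
red T 201 [289 198  16  16] [296.9 205.3]
brass S 397 [264 190  24  26] [275.9 202.5]
brass T 282 [254 176  19  19] [263.1 184.9]
(126, 228) [115  14 106]
(103, 228) [114  17  73]
(411, 220) [170   4 195]
(411, 238) [ 84   8 152]
(263, 185) [ 20 157 174]
(60, 228) [ 16 115 187]
(390, 240) [ 14  21 211]
tray ((485.6910095214844, 322.4310302734375), (268.8636169433594, 113.95777130126953), 0.2908421754837036)
tray ((486.3226318359375, 325.6449890136719), (271.35784912109375, 115.01494598388672), 0.2908538579940796)
S 204 [127.9 194.8] [53.1 62.4] (array([ 0.52613243, -0.32221545]), np.float64(0.04259146348437022))
S 162 [121.  212.6] [12.  19.2] (array([ 0.51557277, -0.32379778]), np.float64(0.032809428599601245))
S 362 [125.7 209.2] [14.5 25.6] (array([ 0.51461325, -0.32430966]), np.float64(0.027348859365224073))
S 267 [ 96.4 217.9] [ 0.9 29.4] (array([ 0.52282801, -0.0730825 ]), np.float64(0.3205723392802805))
T 294 [411.7 218.5] [24.8 25.6] (array([ 0.51657497, -0.32459315]), np.float64(0.028229861901666792))
T 298 [411.8 218.5] [24.9 25.7] (array([ 0.51656414, -0.32460673]), np.float64(0.02836751863861731))
T 648 [411.7 218.6] [28.2 29. ] (array([ 0.51639019, -0.3245729 ]), np.float64(0.0320420834602601))
```

View pics/c1.png

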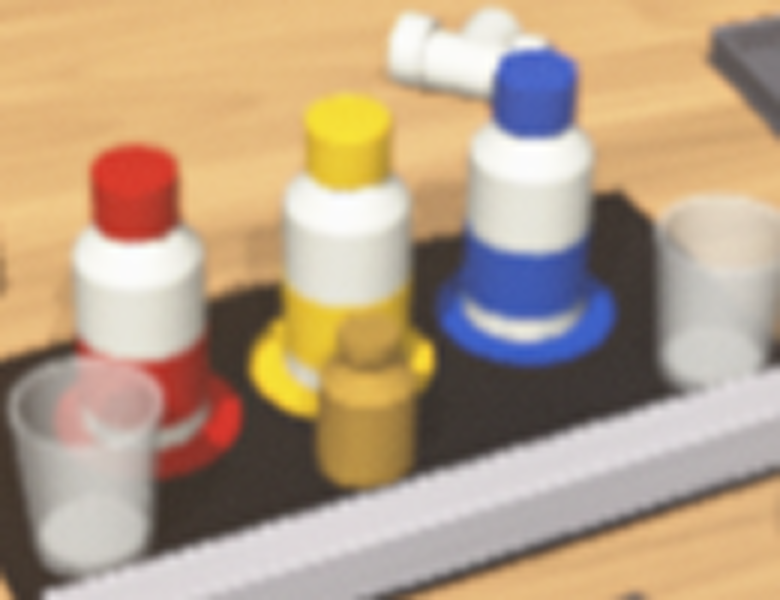

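View pics/c2.png

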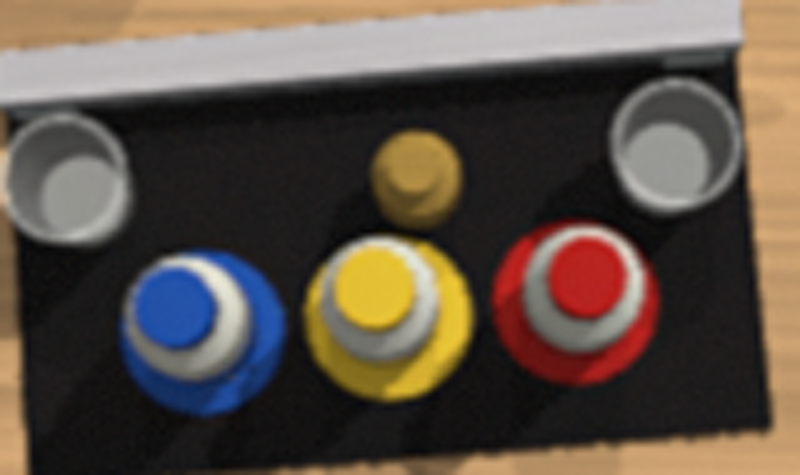

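Both crops agree: three bottles on their discs, the weight behind the yellow bottle and a cup at either end. First move: square the tool to the row and bring the wrist camera over it.

Emit:
{"api": "play_rows", "payload": {"deltas": [0,0,-15,-6.2,93,0,0,-15,-6.2,93,0,0,-15,-6.2,93,0,0,-15,-6.2,93,-16,-30,0,0,93,-16,-30,0,0,93,-16,-30,0,0,93,-16,-30,0,0,93,-16,-30,0,0,93,-16,-30,0,0,93], "newtons": 20}}

```text
t: 0.98
tool_pos: [0.3343, 0.3758, 0.2783]
orientation: [0.059, -3.141, 0.0]
force: [0.8, 0.1, 0.4]
opening: 0.0929
gripper_force: 0.0
```

Emit:
{"api": "play_rows", "payload": {"deltas": [-16,-30,0,0,93,-16,-30,0,0,93,-16,-30,0,0,93,-16,-30,0,0,93,-16,-30,0,0,93,-16,-30,0,0,93,-16,-30,0,0,93,-16,-30,0,0,93,0,-30,0,0,93,0,0,0,0,93]}}

```text
t: 1.82
tool_pos: [0.4724, 0.1077, 0.2781]
orientation: [0.051, -3.14, 0.003]
force: [-0.3, 0.4, -0.5]
opening: 0.0932
gripper_force: 0.0
```

Run:
```python
from h import *
from plant import robot
S=dict(np.load('cam_scene0.npz'));T=dict(np.load('cam_top0.npz'))
s=robot.read_state();M=R.from_rotvec(s['orientation']).as_matrix()
print(s['tool_pos'],'yaw y',np.degrees(np.arctan2(M[1,1],M[0,1])),M[:,2],s['q'])
W=robot.read_camera('wrist');np.savez('cam_wrist1.npz',**W);cv2.imwrite('pics/w1.png',W['pixels'])
caps={}
for c,bs,bt in (('blue',(285,140,325,170),(195,190,231,228)),('yellow',(255,148,290,178),(240,190,264,218)),('red',(220,156,256,188),(285,190,307,216))):
    a=[b for b in blobs(S['pixels'],c,bs)[0]];a=max(a,key=lambda b:b[0])
    t=min(blobs(T['pixels'],c,bt)[0],key=lambda b:abs(b[0]-203))
    P,g=tri(S,a[2],T,t[2]);print(c,t[0],'tri centroid',P.round(4),g.round(4),'z=.122:',plane(T,t[2],.120)[0].round(4))
    # disc rim: convex hull of whole colour
    bb=dict(blue=(195,190,242,240),yellow=(236,190,280,236),red=(274,190,318,232))[c]
    k=blobs(T['pixels'],c,bb)[1];hu=cv2.convexHull(cv2.findNonZero(k)).reshape(-1,2)
    q=plane(T,hu,.007);x,r=circ(q);res=np.hypot(*(q[:,:2]-x).T)-r
    keep=abs(res)<.002;print('  disc',*circ(q[keep]),keep.sum(),len(q))
a=blobs(S['pixels'],'brass',(262,190,290,220))[0][0];t=blobs(T['pixels'],'brass',(250,174,276,196))[0][0]
print('weight',*tri(S,a[2],T,t[2]),[plane(T,t[2],z)[0].round(4) for z in(.044,.06)])
print('pan',*tri(S,(125.7,209.2),T,(411.7,218.5)))
```

```text
[0.4723889  0.1077151  0.27813515] yaw y 91.87804983507893 [-8.69835546e-04 -2.15896845e-03 -9.99997291e-01] [ 0.11991606 -0.20182669  1.70509302 -0.00204422  1.63944805 -1.4837965 ]
blue 203 tri centroid [0.5166 0.1016 0.1109] 0.0011 z=.122: [0.5159 0.1009 0.12  ]
  disc [0.51713353 0.10158905] 0.03732214078879938 22 22
yellow 208 tri centroid [0.5263 0.0193 0.1121] 0.0011 z=.122: [0.5256 0.0194 0.12  ]
  disc [0.52580648 0.01772541] 0.03838799386059663 23 24
red 201 tri centroid [ 0.533  -0.0674  0.1109] 0.0006 z=.122: [ 0.532  -0.0667  0.12  ]
  disc [ 0.53452151 -0.06680899] 0.037801283934614564 21 21
weight [0.58674239 0.00562302 0.03044006] 0.0002597321568703028 [array([0.5846, 0.0051, 0.044 ]), array([0.582 , 0.0047, 0.06  ])]
pan [ 0.51629081 -0.32459837  0.0457378 ] 0.0008488476856445469
```

View pics/w1.png

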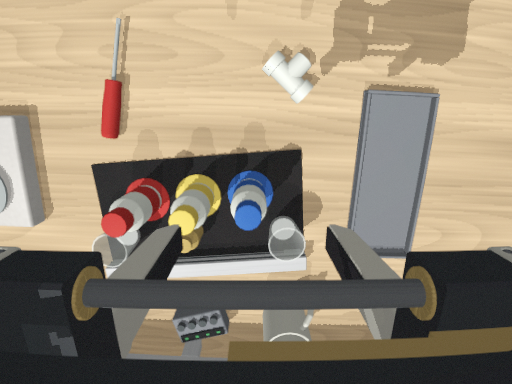

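Wrist view: bottles in front, red cap (117,222), yellow (184,219), blue (247,215), fingers on both sides, tray (395,170). Positions fit (discs about 84–85 mm apart, cap z ≈ 0.111 mid-cap, pan z ≈ 0.046). Now over the blue bottle, closing along the row.

Emit:
{"api": "play_rows", "payload": {"deltas": [0,0,0,-4,66,-21.6,-5.5,0,0,66,-21.6,-5.5,0,0,66,0,0,30,0,66,0,0,30,0,66,0,0,30,0,66,0,0,10,0,66,0,0,0,0,66,0,0,0,0,66,0,0,0,0,66]}}

```text
t: 2.7
tool_pos: [0.5171, 0.1065, 0.181]
orientation: [-0.168, 3.134, 0.0]
force: [0.7, -0.4, -0.3]
opening: 0.0658
gripper_force: 0.0
```

```bash
cat >> h.py <<'E'
def go(s,target,yaw=None):
    M=R.from_rotvec(s['orientation']).as_matrix();y=np.degrees(np.arctan2(M[1,1],M[0,1]))
    d=(np.asarray(target)-s['tool_pos'])*1000
    if yaw is None: yaw=y
    a=np.radians(yaw);Y=np.array([np.cos(a),np.sin(a)]);X=np.array([-Y[1],Y[0]])
    return 'yaw %.1f turn %.1f then x %.1f y %.1f z %.1f'%(y,y-yaw if 1 else 0,d[:2]@X,d[:2]@Y,-d[2])+' pos '+str(np.round(s['tool_pos'],4))
E
python3 - <<'E'
from h import *
from plant import robot
s=robot.read_state();print(go(s,(.5165,.1012,.053)),s['opening'])
W=dict(np.load('cam_wrist1.npz'));h=cv2.cvtColor(W['pixels'],cv2.COLOR_BGR2HSV)
m=cv2.inRange(h,(90,0,30),(140,90,200));k=np.zeros_like(m);k[80:262,345:445]=m[80:262,345:445]
cs,_=cv2.findContours(k,cv2.RETR_EXTERNAL,cv2.CHAIN_APPROX_NONE);cc=max(cs,key=cv2.contourArea)
print(cv2.boundingRect(cc))
for z in(.0,.02): print(cv2.minAreaRect((plane(W,cc.reshape(-1,2),z)[:,:2]*1000).astype(np.float32)))
# tray corner height over two views (near/far corners, top vs wrist)
T=dict(np.load('cam_top0.npz'))
for a,b in (((105,170),(409,252)),((151,170),(352,247)),((99,287),(437,95)),((146,287),(367,91))): print(*tri(T,a,W,b))
E
```

```text
yaw 96.2 turn 0.0 then x 1.1 y -5.2 z 128.0 pos [0.5171 0.1065 0.181 ] 0.0658467147469679
(348, 90, 97, 172)
((500.98736572265625, 341.52227783203125), (320.1536865234375, 167.595947265625), 14.04680347442627)
((496.31988525390625, 330.9219055175781), (305.7175598144531, 160.0388641357422), 14.046801567077637)
[0.61671738 0.38257391 0.00830416] 0.006864570539259663
[ 0.62085206  0.28211086 -0.01311942] 0.0181128900207638
[0.35056229 0.37394444 0.02056937] 0.008416145811151882
[0.35588296 0.25565894 0.05096209] 0.005244037232382014
```

Emit:
{"api": "play_rows", "payload": {"deltas": [1,-5,20,0,66,0,0,30,0,66,0,0,30,0,66,0,0,30,0,66,0,0,18,0,66,0,0,0,0,66,0,0,0,0,40,0,0,0,0,40,0,0,0,0,40,0,0,0,0,40]}}

```text
t: 3.53
tool_pos: [0.5178, 0.1012, 0.0536]
orientation: [-0.168, 3.132, 0.001]
force: [-0.2, 0.4, 7.4]
opening: 0.0496
gripper_force: 20.0
```

Run:
```python
from h import *
from plant import robot
s=robot.read_state();print(go(s,(.5165,.1012,.053)),s['opening'],s['gripper_force'],s['force'])
```

```text
yaw 96.1 turn 0.0 then x 1.3 y 0.2 z 0.6 pos [0.5178 0.1012 0.0536] 0.04963374146318051 20.00136441201903 [-0.19452606  0.40176902  7.36570566]
```

Emit:
{"api": "play_rows", "payload": {"deltas": [0,0,-8,0,40,0,0,-18,0,40,0,0,-27,0,40,0,0,-27,0,40,-4,13,0,0,40,-8,27,0,0,40,-9,28,0,0,40,-9,30,0,0,40,-9,30,0,0,40,-9,30,0,0,40]}}

```text
t: 4.37
tool_pos: [0.5462, 0.2648, 0.1306]
orientation: [0.167, -3.137, -0.0]
force: [-0.2, -0.2, -1.2]
opening: 0.0499
gripper_force: 20.0
```

Emit:
{"api": "play_rows", "payload": {"deltas": [-9,28,0,0,40,-7,20,0,0,40,-3,12,0,0,40,0,0,20,0,40,0,0,20,0,40,0,0,16,0,40,0,0,10,0,40,0,0,5,0,40,0,0,0,0,40,0,0,0,0,40]}}

```text
t: 5.2
tool_pos: [0.5592, 0.3247, 0.0603]
orientation: [-0.167, 3.137, 0.0]
force: [-0.7, 0.5, -1.5]
opening: 0.0496
gripper_force: 20.0
```

Run:
```python
from h import *
from plant import robot
s=robot.read_state();print(go(s,(.561,.325,.0516)),s['opening'],s['gripper_force'],s['force'])
c=robot.read_camera('top');cv2.imwrite('pics/t1.png',c['pixels'])
c=robot.read_camera('scene');cv2.imwrite('pics/s1.png',np.hstack([c['pixels']]))
```

```text
yaw 96.1 turn 0.0 then x -1.9 y 0.2 z 8.7 pos [0.5592 0.3247 0.0603] 0.0496164108217246 19.99555646907538 [-0.69363546  0.49300315 -1.51258335]
```

View pics/s1.png

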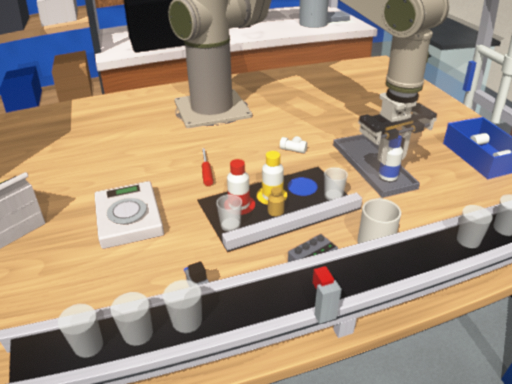

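The blue bottle is held upright over the far part of the tray, about (391,163), centred across it. Lower it gently and release.

Emit:
{"api": "play_rows", "payload": {"deltas": [0,0,4,0,40,0,0,2,0,40,0,0,1,0,40,0,0,1,0,40,0,0,0,0,40,0,0,0,0,40]}}

```text
t: 5.8
tool_pos: [0.5589, 0.3248, 0.0517]
orientation: [-0.168, 3.137, 0.0]
force: [-0.3, -0.9, -0.6]
opening: 0.0494
gripper_force: 20.0
```

Emit:
{"api": "play_rows", "payload": {"deltas": [0,0,0,0,66,0,0,0,0,66,0,0,0,0,66,0,0,-20,0,66,0,0,-35,0,66,0,0,-35,0,66,0,0,-25,0,66,3,-15,0,0,66,7,-30,0,0,66,7,-30,0,0,66]}}

```text
t: 6.63
tool_pos: [0.5502, 0.2485, 0.1677]
orientation: [-0.171, 3.135, 0.001]
force: [0.6, -0.8, -0.8]
opening: 0.066
gripper_force: 0.0
```

Emit:
{"api": "play_rows", "payload": {"deltas": [7,-33,0,0,66,7,-33,0,0,66,7,-33,0,0,66,7,-33,0,0,66,7,-33,0,0,66,7,-33,0,0,66,7,-28,0,0,66,0,0,0,0,66,0,0,0,0,66]}}

```text
t: 7.38
tool_pos: [0.5254, 0.0171, 0.167]
orientation: [-0.163, 3.137, 0.0]
force: [1.2, -0.5, 0.9]
opening: 0.0656
gripper_force: 0.0
```

Run:
```python
from h import *
from plant import robot
s=robot.read_state();print(go(s,(.5256,.0190,.0535)),s['opening'],s['gripper_force'],s['force'])
```

```text
yaw 95.9 turn 0.0 then x -0.4 y 1.9 z 113.5 pos [0.5254 0.0171 0.167 ] 0.06557185978339511 0.0 [ 1.22545466 -0.47368989  0.85481003]
```

Emit:
{"api": "play_rows", "payload": {"deltas": [0,2,20,0,66,0,0,30,0,66,0,0,30,0,66,0,0,25,0,66,0,0,8,0,66,0,0,0,0,66,0,0,0,0,40,0,0,0,0,40,0,0,0,0,40,0,0,0,0,40]}}

```text
t: 8.22
tool_pos: [0.527, 0.0203, 0.0559]
orientation: [-0.168, 3.133, -0.001]
force: [0.3, -0.0, 4.0]
opening: 0.0493
gripper_force: 20.0
```

Run:
```python
from h import *
from plant import robot
s=robot.read_state();print(go(s,(.486,.325,.0535)),s['opening'],s['gripper_force'],s['force'])
```

```text
yaw 96.1 turn 0.0 then x 8.2 y 307.3 z 2.4 pos [0.527  0.0203 0.0559] 0.04932915597349489 19.977712888503447 [ 0.33043274 -0.04287818  4.03189512]
```

Emit:
{"api": "play_rows", "payload": {"deltas": [0,0,-8,0,40,0,0,-18,0,40,0,0,-27,0,40,0,0,-27,0,40,0,13,0,0,40,1,27,0,0,40,1,30,0,0,40,1,30,0,0,40,1,30,0,0,40,1,30,0,0,40]}}

```text
t: 9.05
tool_pos: [0.5022, 0.1805, 0.1335]
orientation: [0.167, -3.137, -0.0]
force: [0.9, 0.4, -2.1]
opening: 0.0495
gripper_force: 20.0
```

Emit:
{"api": "play_rows", "payload": {"deltas": [1,30,0,0,40,1,30,0,0,40,1,30,0,0,40,0,27,0,0,40,0,20,0,0,40,0,10,0,0,40,0,0,15,0,40,0,0,25,0,40,0,0,20,0,40,0,0,10,0,40]}}

```text
t: 9.88
tool_pos: [0.4825, 0.3235, 0.0604]
orientation: [0.167, -3.133, 0.003]
force: [-0.5, 0.1, -2.5]
opening: 0.0495
gripper_force: 20.0
```

Emit:
{"api": "play_rows", "payload": {"deltas": [0,0,5,0,40,0,0,0,0,40,0,0,0,0,40]}}

```text
t: 10.13
tool_pos: [0.4849, 0.3248, 0.0595]
orientation: [-0.167, 3.136, 0.001]
force: [0.0, 0.2, -1.9]
opening: 0.0498
gripper_force: 20.0
```

Run:
```python
from h import *
from plant import robot
s=robot.read_state();print(go(s,(.486,.325,.0538)),s['opening'],s['gripper_force'],s['force'])
```

```text
yaw 96.1 turn 0.0 then x -1.1 y 0.1 z 5.7 pos [0.4849 0.3248 0.0595] 0.049795562572011114 19.96853704098612 [ 0.01875426  0.19878588 -1.94525606]
```

Emit:
{"api": "play_rows", "payload": {"deltas": [0,0,2.5,0,40,0,0,1.5,0,40,0,0,1,0,40,0,0,0.5,0,40,0,0,0,0,40,0,0,0,0,40]}}

```text
t: 10.63
tool_pos: [0.4849, 0.325, 0.0539]
orientation: [-0.168, 3.136, 0.001]
force: [-0.8, 0.1, 1.9]
opening: 0.0495
gripper_force: 20.0
```

Emit:
{"api": "play_rows", "payload": {"deltas": [0,0,0,0,66,0,0,0,0,66,0,0,0,0,66,0,0,-20,0,66,0,0,-35,0,66,0,0,-35,0,66,0,0,-25,0,66,0,-15,0,0,66,0,-30,0,0,66,0,-33,0,0,66]}}

```text
t: 11.47
tool_pos: [0.4927, 0.2474, 0.1685]
orientation: [-0.172, 3.136, 0.001]
force: [1.0, -0.3, -1.0]
opening: 0.0662
gripper_force: 0.0
```

Emit:
{"api": "play_rows", "payload": {"deltas": [0,-33,0,0,66,0,-33,0,0,66,-1,-33,0,0,66,-1,-33,0,0,66,-1,-33,0,0,66,-1,-33,0,0,66,-1,-33,0,0,66,-1,-33,0,0,66,0,-30,0,0,66,0,-22,0,0,66]}}

```text
t: 12.3
tool_pos: [0.5321, -0.069, 0.1676]
orientation: [0.166, -3.137, 0.001]
force: [0.4, -0.6, 0.2]
opening: 0.0661
gripper_force: 0.0
```

Emit:
{"api": "play_rows", "payload": {"deltas": [0,0,0,0,66,0,0,0,0,66]}}

```text
t: 12.47
tool_pos: [0.532, -0.0674, 0.1675]
orientation: [0.164, -3.137, -0.001]
force: [0.5, 1.0, 0.1]
opening: 0.0663
gripper_force: 0.0
```

Run:
```python
from h import *
from plant import robot
s=robot.read_state();print(go(s,(.5327,-.0668,.0545)),s['opening'],s['gripper_force'],s['force'])
```

```text
yaw 96.0 turn 0.0 then x -0.7 y 0.5 z 113.0 pos [ 0.532  -0.0674  0.1675] 0.06633212247519106 0.0 [0.48827863 0.97115361 0.11070613]
```

Emit:
{"api": "play_rows", "payload": {"deltas": [0,0,20,0,66,0,0,30,0,66,0,0,30,0,66,0,0,25,0,66,0,0,8,0,66,0,0,0,0,66,0,0,0,0,40,0,0,0,0,40,0,0,0,0,40,0,0,0,0,40]}}

```text
t: 13.3
tool_pos: [0.5341, -0.0666, 0.0573]
orientation: [-0.168, 3.134, -0.001]
force: [-0.2, -0.3, 5.2]
opening: 0.049
gripper_force: 20.0
```

Run:
```python
from h import *
from plant import robot
s=robot.read_state();print(go(s,(.411,.325,.0535)),s['opening'],s['gripper_force'],s['force'])
```

```text
yaw 96.1 turn 0.0 then x 80.6 y 402.5 z 3.8 pos [ 0.5341 -0.0666  0.0573] 0.048979281254376575 19.99146447109524 [-0.16568519 -0.29205506  5.20655985]
```

Emit:
{"api": "play_rows", "payload": {"deltas": [0,0,-8,0,40,0,0,-18,0,40,0,0,-27,0,40,0,0,-27,0,40,3,13,0,0,40,7,27,0,0,40,7,30,0,0,40,7,30,0,0,40,7,30,0,0,40,7,30,0,0,40]}}

```text
t: 14.13
tool_pos: [0.4766, 0.09, 0.1354]
orientation: [-0.167, 3.137, 0.0]
force: [0.8, 0.7, -0.7]
opening: 0.0492
gripper_force: 20.0
```

Emit:
{"api": "play_rows", "payload": {"deltas": [7,30,0,0,40,7,30,0,0,40,7,30,0,0,40,7,30,0,0,40,7,30,0,0,40,7,30,0,0,40,1,27,0,0,40,0,22,0,0,40,0,12,0,0,40,0,0,0,0,40]}}

```text
t: 14.97
tool_pos: [0.4084, 0.3257, 0.1354]
orientation: [-0.172, 3.137, 0.001]
force: [0.2, -0.5, -0.7]
opening: 0.0498
gripper_force: 20.0
```

Emit:
{"api": "play_rows", "payload": {"deltas": [0,0,20,0,40,0,0,25,0,40,0,0,20,0,40,0,0,10,0,40,0,0,0,0,40,0,0,0,0,40]}}

```text
t: 15.47
tool_pos: [0.4091, 0.3229, 0.0602]
orientation: [0.167, -3.136, 0.001]
force: [0.6, 0.4, -0.9]
opening: 0.0496
gripper_force: 20.0
```

Run:
```python
from h import *
from plant import robot
s=robot.read_state();print(go(s,(.411,.325,.0553)),s['opening'],s['gripper_force'],s['force'])
```

```text
yaw 96.1 turn 0.0 then x -2.1 y 1.8 z 4.9 pos [0.4091 0.3229 0.0602] 0.04964882250997785 19.98750563187059 [ 0.60016709  0.36208003 -0.9215231 ]
```

Emit:
{"api": "play_rows", "payload": {"deltas": [0,0,2,0,40,0,0,1.5,0,40,0,0,1,0,40,0,0,0.5,0,40,0,0,0,0,40,0,0,0,0,40]}}

```text
t: 15.97
tool_pos: [0.4092, 0.3238, 0.0554]
orientation: [-0.168, 3.137, 0.0]
force: [1.2, 0.9, -0.9]
opening: 0.0493
gripper_force: 20.0
```

Emit:
{"api": "play_rows", "payload": {"deltas": [0,0,0,0,66,0,0,0,0,66,0,0,0,0,66,0,0,-20,0,66,0,0,-35,0,66,0,0,-35,0,66,0,0,-35,0,66,0,-15,-30,0,66,-4,-30,-30,0,66,-5,-33,0,0,66]}}

```text
t: 16.8
tool_pos: [0.4287, 0.2493, 0.2471]
orientation: [-0.172, 3.127, 0.007]
force: [2.1, -0.1, 1.2]
opening: 0.0659
gripper_force: 0.0
```

Emit:
{"api": "play_rows", "payload": {"deltas": [-5,-33,0,0,66,-5,-33,0,0,66,-5,-33,0,0,66,-5,-33,0,0,66,-5,-33,0,0,66,-5,-33,0,0,66,0,-20,0,0,66,0,0,0,0,66,0,0,0,0,66]}}

```text
t: 17.55
tool_pos: [0.4794, 0.0335, 0.2395]
orientation: [0.164, -3.137, -0.0]
force: [-0.4, -0.6, 0.1]
opening: 0.066
gripper_force: 0.0
```

Run:
```python
from h import *
from plant import robot
s=robot.read_state();print(go(s,(.5846,.005,.013)),s['force'])
im=[]
for n in('wrist','top','scene'):
    c=robot.read_camera(n);np.savez('cam_%s2.npz'%n,**c);im.append(c['pixels'])
cv2.imwrite('pics/m2.png',cv2.resize(np.vstack([np.hstack(im[:2]),np.hstack([im[2],im[2]*0])]),(800,600),interpolation=cv2.INTER_AREA))
```

```text
yaw 96.0 turn 0.0 then x -101.7 y -39.2 z 226.5 pos [0.4794 0.0335 0.2395] [-0.36063686 -0.56244262  0.07078657]
```

View pics/m2.png

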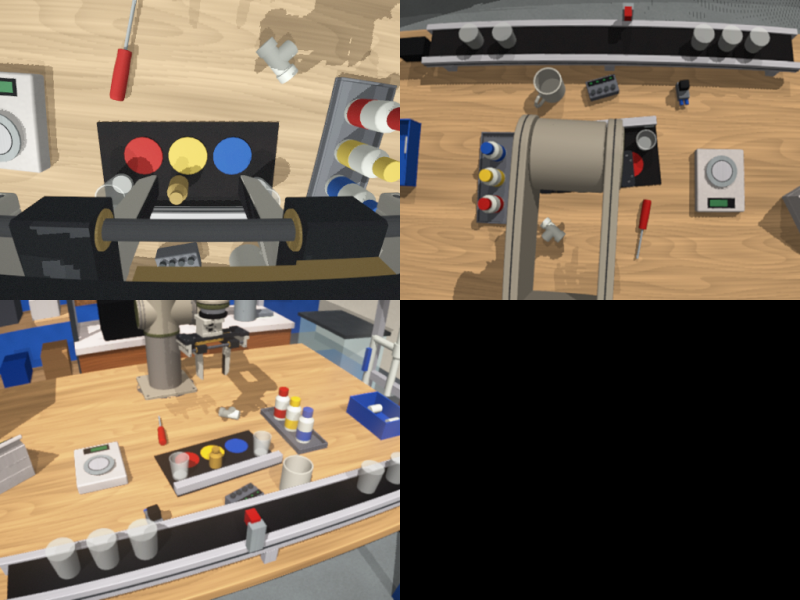

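Three bottles stand upright in the tray (scene, lower left); the discs are clear in the wrist view, at (143,155), (188,155), (232,155), the weight at (178,190). Measure the discs and the weight from wrist + scene.

Run:
```python
from h import *
W=dict(np.load('cam_wrist2.npz'));S=dict(np.load('cam_scene2.npz'));T0=dict(np.load('cam_top0.npz'));S0=dict(np.load('cam_scene0.npz'))
k=512/400
for c,x,sx,sy in(('red',143,188,460),('yellow',188,212,452),('blue',232,236,446)):
    b=[int(v) for v in((x-22)*k,133*k,(x+22)*k,178*k)]
    m=max(blobs(W['pixels'],c,b,100)[0],key=lambda q:q[0]);cc=cv2.convexHull(cv2.findNonZero(m[3])).reshape(-1,2)
    P=plane(W,cc,.007);x0,r=circ(P);res=np.hypot(*(P[:,:2]-x0).T)-r
    x1,r1=circ(P[abs(res)<.0025])
    bs=[int((sx-16)*k),int((sy-300-12)*k),int((sx+16)*k),int((sy-300+12)*k)]
    ms=max(blobs(S['pixels'],c,bs,100)[0],key=lambda q:q[0])
    t,g=tri(W,m[2],S,ms[2])
    print(c,m[0],'wrist',x1.round(4),r1.round(4),(abs(res)<.0025).sum(),len(cc),'scene',ms[0],plane(S,ms[2],.007)[0,:2].round(4),'tri',t.round(4),g.round(4))
bw=[int(v) for v in(165*k,172*k,192*k,207*k)]
mw=max(blobs(W['pixels'],'brass',bw)[0],key=lambda q:q[0]);print(mw[0],mw[1],mw[2])
t=blobs(T0['pixels'],'brass',(250,174,276,196))[0][0];a=blobs(S0['pixels'],'brass',(262,190,290,220))[0][0]
print(*tri(W,mw[2],S0,a[2]),*tri(W,mw[2],T0,t[2]))
c=T0['pixels'][170:200,245:280];d=W['pixels'][205:275,200:260]
cv2.imwrite('pics/wt.png',np.hstack([cv2.resize(c,(420,360),interpolation=cv2.INTER_CUBIC),cv2.resize(d,(360,360*70//60),interpolation=cv2.INTER_CUBIC)[:360]]))
```

```text
red 1923 wrist [ 0.5347 -0.0651] 0.0376 33 33 scene 260 [ 0.5388 -0.0496] tri [ 0.536  -0.0571  0.0079] 0.0161
yellow 1943 wrist [0.526  0.0192] 0.0375 34 34 scene 203 [0.5167 0.0017] tri [0.5215 0.0101 0.0093] 0.0191
blue 1904 wrist [0.5174 0.1034] 0.0373 34 34 scene 457 [0.5182 0.1016] tri [0.5166 0.103  0.0057] 0.0011
271 [216 224  25  27] [229.98892989 236.08487085]
[0.57853476 0.00947434 0.023559  ] 0.0009733765658119026 [ 0.5931374   0.00756507 -0.00865569] 0.0020239573691168628
```

View pics/wt.png

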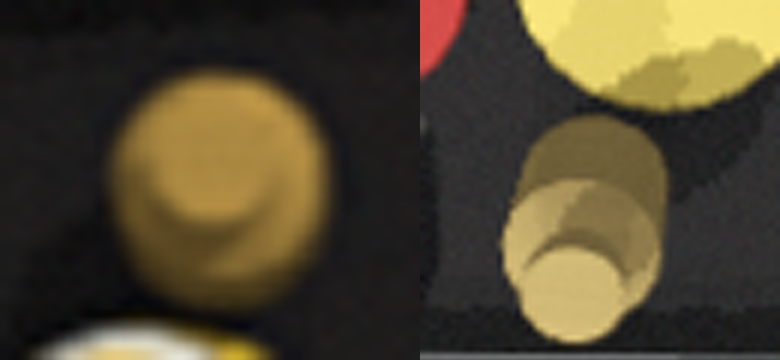

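Left crop (top camera): knob top centre at about (212,160), i.e. top pixel (262.2,182.9). Right crop (wrist): knob top at (572,295), i.e. wrist pixel (224.8,253.7), tilted only by perspective.

Run:
```python
from h import *
W=dict(np.load('cam_wrist2.npz'));T0=dict(np.load('cam_top0.npz'));S0=dict(np.load('cam_scene0.npz'))
p,q=(262.2,182.9),(224.8,253.7)
print(tri(T0,p,W,q),plane(T0,p,.066),plane(W,q,.066),plane(S0,(276.3,190.5),.066))
# body top rim circle in the wrist crop: centre (581,248)
print(plane(W,(226.3,245.8),.044))
from plant import robot
print(go(robot.read_state(),(.5812,.006,.013)))
```

```text
(array([0.58529759, 0.00671775, 0.06664032]), np.float64(0.00048478209236117086)) [[0.58534392 0.00650073 0.066     ]] [[0.58570333 0.00691552 0.066     ]] [[0.58916683 0.00540923 0.066     ]]
[[0.5848377  0.00683133 0.044     ]]
yaw 96.2 turn 0.0 then x -98.3 y -40.0 z 226.5 pos [0.4792 0.0352 0.2395]
```

Emit:
{"api": "play_rows", "payload": {"deltas": [-20,-8,0,0,60,-30,-12,0,0,60,-30,-12,0,0,60,-22.5,-7.7,0,0,60,0,0,25,0,60,0,0,35,0,60,0,0,35,0,60,0,0,25,0,60,0,0,0,0,60,0,0,0,0,60]}}

```text
t: 18.53
tool_pos: [0.584, 0.0071, 0.1182]
orientation: [0.17, -3.133, -0.001]
force: [-0.1, 0.8, 1.3]
opening: 0.06
gripper_force: 0.0
```

Run:
```python
from h import *
from plant import robot
s=robot.read_state();print(go(s,(.5853,.0067,.014)),s['opening'],s['force'])
```

```text
yaw 96.2 turn 0.0 then x -1.2 y -0.5 z 104.2 pos [0.584  0.0071 0.1182] 0.05998903646670712 [-0.13004241  0.77519529  1.25706884]
```

Emit:
{"api": "play_rows", "payload": {"deltas": [-1,-0.5,20,0,60,0,0,25,0,60,0,0,25,0,60,0,0,18,0,60,0,0,10,0,60,0,0,4,0,60,0,0,0,0,60,0,0,0,0,60]}}

```text
t: 19.2
tool_pos: [0.5881, 0.0054, 0.0196]
orientation: [-0.168, 3.134, -0.001]
force: [-0.4, -1.0, 0.2]
opening: 0.0602
gripper_force: 0.0
```

Emit:
{"api": "play_rows", "payload": {"deltas": [0,0,0,0,30,0,0,0,0,30,0,0,0,0,30,0,0,0,0,30,0,0,0,0,30], "newtons": 35}}

```text
t: 19.62
tool_pos: [0.587, 0.0056, 0.0183]
orientation: [-0.168, 3.136, 0.001]
force: [-1.7, 2.2, 5.1]
opening: 0.0373
gripper_force: 35.0
```

Run:
```python
from h import *
from plant import robot
s=robot.read_state();print(go(s,(.5164,-.3246,.15)),s['opening'],s['force'],s['gripper_force'])
```

```text
yaw 96.1 turn 0.0 then x 105.4 y -320.8 z -131.7 pos [0.587  0.0056 0.0183] 0.03733708143926626 [-1.67436831  2.16539769  5.07392429] 35.001054547028616
```

Emit:
{"api": "play_rows", "payload": {"deltas": [0,0,-5,0,30,0,0,-15,0,30,0,0,-25,0,30,0,0,-30,0,30,0,0,-25,0,30,0,0,-10,0,30,4,-12,0,0,30,8,-25,0,0,30,9,-28,0,0,30,9,-28,0,0,30]}}

```text
t: 20.45
tool_pos: [0.5646, -0.0912, 0.1249]
orientation: [0.169, -3.133, -0.001]
force: [-0.4, -0.6, -5.5]
opening: 0.0374
gripper_force: 35.0
```

Emit:
{"api": "play_rows", "payload": {"deltas": [9,-28,0,0,30,9,-28,0,0,30,9,-28,0,0,30,9,-28,0,0,30,9,-28,0,0,30,9,-28,0,0,30,9,-25,0,0,30,7,-20,0,0,30,4,-14.8,0,0,30,0,0,0,0,30]}}

```text
t: 21.28
tool_pos: [0.5151, -0.3275, 0.1254]
orientation: [0.163, -3.135, -0.001]
force: [0.5, -0.1, -5.1]
opening: 0.0372
gripper_force: 35.0
```

Emit:
{"api": "play_rows", "payload": {"deltas": [0,0,0,0,30,0,0,20,0,30,0,0,15,0,30,0,0,10,0,30,0,0,5,0,30,0,0,0,0,30,0,0,0,0,30]}}

```text
t: 21.87
tool_pos: [0.5175, -0.3242, 0.0775]
orientation: [0.169, -3.137, -0.0]
force: [-0.0, 0.0, -4.0]
opening: 0.0373
gripper_force: 35.0
```

Run:
```python
from h import *
from plant import robot
s=robot.read_state();print(go(s,(.518,-.3246,.0593)),s['opening'],s['force'],s['gripper_force'])
c=robot.read_camera('scene');cv2.imwrite('pics/s3.png',cv2.resize(c['pixels'][130:270,60:260],(800,560)))
```

```text
yaw 96.2 turn 0.0 then x -0.5 y -0.4 z 18.2 pos [ 0.5175 -0.3242  0.0775] 0.03733330353359727 [-0.02903552  0.01246531 -3.96018086] 34.99765159212984
```

View pics/s3.png

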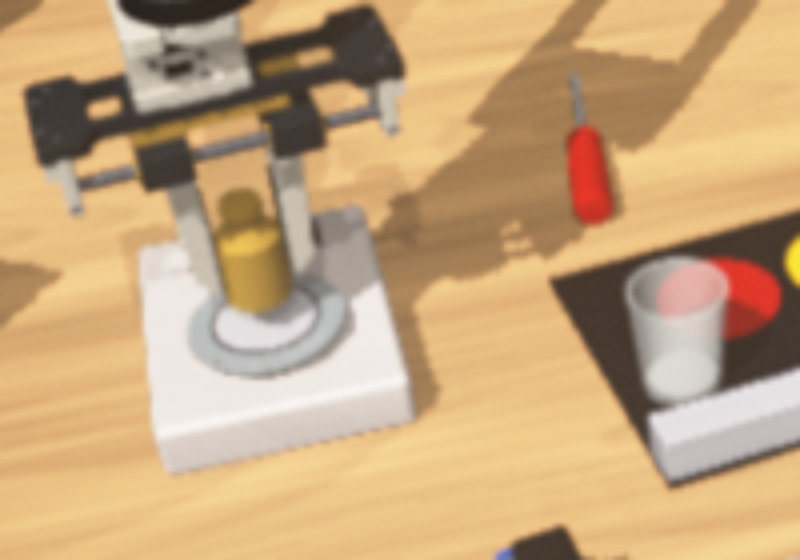

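The weight hangs straight above the dark circle (foot at crop (258,300), circle centre (268,322)). Lower it slowly.

Emit:
{"api": "play_rows", "payload": {"deltas": [0,0,5,0,30,0,0,4,0,30,0,0,3,0,30,0,0,2,0,30,0,0,1,0,30,0,0,0,0,30,0,0,0,0,30]}}

```text
t: 22.5
tool_pos: [0.5172, -0.3248, 0.0624]
orientation: [0.168, -3.137, -0.0]
force: [-0.6, -0.1, -4.7]
opening: 0.0368
gripper_force: 35.0
```

Emit:
{"api": "play_rows", "payload": {"deltas": [0,0,0.7,0,30,0,0,0.7,0,30,0,0,0.6,0,30,0,0,0,0,30,0,0,0,0,30]}}

```text
t: 22.92
tool_pos: [0.5172, -0.3247, 0.0604]
orientation: [0.168, -3.137, -0.0]
force: [0.1, -0.4, -4.6]
opening: 0.0372
gripper_force: 35.0
```

Emit:
{"api": "play_rows", "payload": {"deltas": [0,0,0.5,0,30,0,0,0.4,0,30,0,0,0,0,30,0,0,0,0,30]}}

```text
t: 23.25
tool_pos: [0.5173, -0.3247, 0.0595]
orientation: [0.168, -3.137, -0.0]
force: [0.9, 0.4, -5.2]
opening: 0.037
gripper_force: 35.0
```

Emit:
{"api": "play_rows", "payload": {"deltas": [0,0,0.4,0,30,0,0,0,0,30,0,0,0,0,30]}}

```text
t: 23.5
tool_pos: [0.5174, -0.3248, 0.0593]
orientation: [-0.168, 3.137, -0.0]
force: [1.0, 1.0, -3.4]
opening: 0.0371
gripper_force: 35.0
```

Emit:
{"api": "play_rows", "payload": {"deltas": [0,0,0.3,0,30,0,0,0,0,30,0,0,0.2,0,30,0,0,0,0,30]}}

```text
t: 23.83
tool_pos: [0.5174, -0.3248, 0.0592]
orientation: [-0.168, 3.137, -0.0]
force: [-3.9, 2.4, 3.3]
opening: 0.0374
gripper_force: 35.0
```

Emit:
{"api": "play_rows", "payload": {"deltas": [0,0,0,0,60,0,0,0,0,60,0,0,0,0,60,0,0,-10,0,60,0,0,-25,0,60,0,0,-35,0,60,0,0,-35,0,60,0,0,-25,0,66,1,15,0,0,66,2,30,0,0,66], "newtons": 20}}

```text
t: 24.67
tool_pos: [0.5111, -0.2833, 0.1928]
orientation: [-0.164, 3.132, -0.008]
force: [1.2, 0.2, 0.6]
opening: 0.066
gripper_force: 0.0
```

Emit:
{"api": "play_rows", "payload": {"deltas": [2,33,0,0,66,2,33,0,0,66,2,33,0,0,66,2,33,0,0,66,2,33,0,0,66,2,33,0,0,66,2,33,0,0,66,2,33,0,0,66,2,33,0,0,66,2,33,0,0,66]}}

```text
t: 25.5
tool_pos: [0.4543, 0.0471, 0.1898]
orientation: [-0.167, 3.135, -0.0]
force: [0.2, -0.1, 0.0]
opening: 0.0662
gripper_force: 0.0
```

Emit:
{"api": "play_rows", "payload": {"deltas": [2,33,0,0,66,2,33,0,0,66,2,33,0,0,66,2,33,0,0,66,2,33,0,0,66,2,33,0,0,66,2,33,0,0,66,2,30,0,0,66,0,20,0,0,66,0,0,0,0,66]}}

```text
t: 26.33
tool_pos: [0.4078, 0.3269, 0.1896]
orientation: [-0.173, 3.136, 0.003]
force: [0.6, -0.2, -0.2]
opening: 0.0659
gripper_force: 0.0
```

Run:
```python
from h import *
from plant import robot
c=robot.read_camera('scene');np.savez('cam_scene4.npz',**c);t=robot.read_camera('top');np.savez('cam_top4.npz',**t)
s=robot.read_state();print(go(s,(.4092,.3238,.0554)),s['opening'],s['force'])
cv2.imwrite('pics/s4.png',np.hstack([cv2.resize(c['pixels'][170:250,85:165],(400,400)),cv2.resize(t['pixels'][190:270,370:450],(400,400))]))
for cam,b in((c,(100,170,150,230)),(t,(390,195,435,245))):
    for q in blobs(cam['pixels'],'brass',b)[0]: print(q[0],q[1],q[2])
```

```text
yaw 96.2 turn 0.0 then x -0.7 y -0.1 z 133.8 pos [0.4085 0.3238 0.1892] 0.06606594848164206 [ 0.52293691 -0.74215407 -0.63211191]
412 [114 183  19  31] [123.         198.80339806]
262 [405 209  20  17] [414.96946565 217.6259542 ]
```

View pics/s4.png

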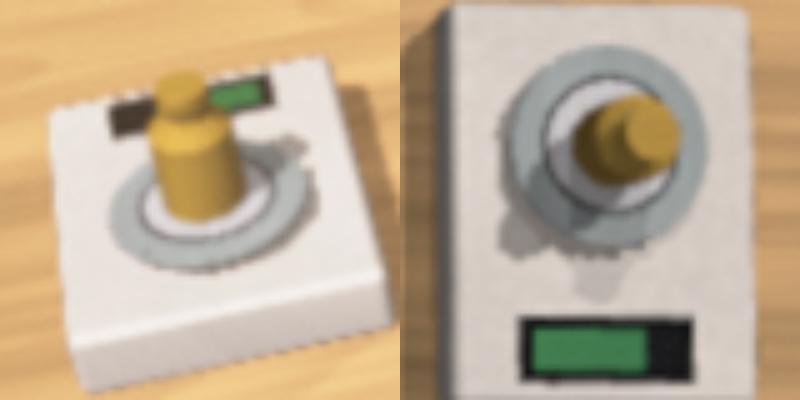

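The weight stands on the pan inside the dark circle (scene crop foot (202,210); top crop knob (652,135)); I'll compute its offset while picking up the red bottle.

Emit:
{"api": "play_rows", "payload": {"deltas": [0,0,25,0,66,0,0,35,0,66,0,0,35,0,66,0,0,25,0,66,0,0,10,0,66,0,0,3.5,0,66,0,0,0,0,66,0,0,0,0,66]}}

```text
t: 27.1
tool_pos: [0.41, 0.3237, 0.0572]
orientation: [-0.167, 3.135, 0.002]
force: [-0.1, 0.7, 1.2]
opening: 0.066
gripper_force: 0.0
```

Emit:
{"api": "play_rows", "payload": {"deltas": [0,0,0,0,40,0,0,0,0,40,0,0,0,0,40,0,0,0,0,40]}}

```text
t: 27.43
tool_pos: [0.4094, 0.3239, 0.0565]
orientation: [-0.168, 3.135, 0.001]
force: [-0.1, -1.1, 5.2]
opening: 0.0493
gripper_force: 20.0
```

Run:
```python
from h import *
from plant import robot
T=dict(np.load('cam_top4.npz'));S=dict(np.load('cam_scene4.npz'))
k=(370+252/5-.4,190+135/5-.4);n=(85+182/5-.4,170+83/5-.4)
print('knob',plane(T,k,.107),plane(S,n,.107),tri(T,k,S,n))
s=robot.read_state();print(go(s,(.5346,-.066,.0554)),s['opening'],s['force'],s['gripper_force'])
```

```text
knob [[ 0.5148531  -0.32451731  0.107     ]] [[ 0.51378299 -0.3238717   0.107     ]] (array([ 0.51480564, -0.32405023,  0.10776384]), np.float64(0.0004556742328456217))
yaw 96.1 turn 0.0 then x -82.8 y -401.0 z 1.1 pos [0.4094 0.3239 0.0565] 0.04933515601752484 [-0.10528031 -1.13256415  5.16188186] 19.997802703874186
```

Weight is within 2 mm of the pan's middle, knob top at z 0.108 as it should be. Check bottle offset relative to the TCP from the tray pictures, before placing.

Run:
```python
from h import *
T=dict(np.load('cam_top2.npz'));S=dict(np.load('cam_scene2.npz'));k=1.28
tcp=dict(blue=(.5589,.3248),yellow=(.4849,.325),red=(.4092,.3238))
T0=dict(np.load('cam_top0.npz'))
for c,ty,sx,sy in(('blue',148,306,413),('yellow',176,293,402),('red',204,281,392)):
    b=[int(v) for v in(75*k,(ty-11)*k,125*k,(ty+11)*k)];t=blobs(T['pixels'],c,b,vmin=40)[0]
    b=[int(v) for v in((sx-9)*k,(sy-307)*k,(sx+9)*k,(sy-293)*k)];s=blobs(S['pixels'],c,b,vmin=40)[0]
    tt=min(t,key=lambda q:abs(q[0]-203));ss=max(s,key=lambda q:q[0])
    P=plane(T,tt[2],.118)[0];print(c,tt[0],tt[1],ss[0],'top',P[:2].round(4),'off mm',((P[:2]-tcp[c])*1000).round(1),'tri',tri(T,tt[2],S,ss[2]))
```

```text
blue 216 [103 182  17  16] 10 top [0.5568 0.3229] off mm [-2.1 -1.9] tri (array([0.55509752, 0.31898662, 0.12164861]), np.float64(0.005406923356223942))
yellow 236 [101 216  18  17] 155 top [0.4836 0.322 ] off mm [-1.3 -3. ] tri (array([0.48399898, 0.32448375, 0.11007578]), np.float64(0.0006817878017638528))
red 230 [ 99 253  18  16] 123 top [0.408  0.3214] off mm [-1.2 -2.4] tri (array([0.40772731, 0.32402952, 0.1088443 ]), np.float64(0.0012104116796777555))
```

Emit:
{"api": "play_rows", "payload": {"deltas": [0,0,-8,0,40,0,0,-18,0,40,0,0,-27,0,40,0,0,-27,0,40,-2,-13,0,0,40,-4,-25,0,0,40,-6,-30,0,0,40,-6,-30,0,0,40,-6,-30,0,0,40,-6,-30,0,0,40]}}

```text
t: 28.27
tool_pos: [0.455, 0.1679, 0.135]
orientation: [0.169, -3.137, 0.0]
force: [0.6, 1.0, -1.7]
opening: 0.0496
gripper_force: 20.0
```

Emit:
{"api": "play_rows", "payload": {"deltas": [-6,-30,0,0,40,-6,-30,0,0,40,-6,-30,0,0,40,-6,-30,0,0,40,-6,-30,0,0,40,-6,-30,0,0,40,-7,-28,0,0,40,-7,-22,0,0,40,-4,-13.3,0,0,40,0,0,0,0,40]}}

```text
t: 29.1
tool_pos: [0.5352, -0.0691, 0.135]
orientation: [0.164, -3.137, 0.001]
force: [-0.5, 1.1, -1.6]
opening: 0.0496
gripper_force: 20.0
```

Emit:
{"api": "play_rows", "payload": {"deltas": [0,0,20,0,40,0,0,25,0,40,0,0,15,0,40,0,0,8,0,40,0,0,0,0,40,0,0,0,0,40]}}

```text
t: 29.6
tool_pos: [0.5346, -0.0659, 0.0673]
orientation: [0.169, -3.136, -0.001]
force: [0.5, -0.2, 0.0]
opening: 0.0496
gripper_force: 20.0
```

Run:
```python
from h import *
from plant import robot
s=robot.read_state();print(go(s,(.5358,-.0662,.0585)),s['opening'],s['force'],s['gripper_force'])
```

```text
yaw 96.2 turn 0.0 then x -1.1 y -0.4 z 8.8 pos [ 0.5346 -0.0659  0.0673] 0.049634456935935094 [ 0.52628467 -0.22012903  0.01987364] 19.98969169682823
```

Emit:
{"api": "play_rows", "payload": {"deltas": [-1,0,3,0,40,0,0,2.5,0,40,0,0,1.5,0,40,0,0,0.8,0,40,0,0,0,0,40,0,0,0,0,40]}}

```text
t: 30.1
tool_pos: [0.5359, -0.0666, 0.0595]
orientation: [-0.168, 3.137, -0.0]
force: [-0.0, 0.3, -0.3]
opening: 0.0492
gripper_force: 20.0
```

Emit:
{"api": "play_rows", "payload": {"deltas": [0,0,0.5,0,40,0,0,0.5,0,40,0,0,0,0,40,0,0,0,0,40]}}

```text
t: 30.43
tool_pos: [0.536, -0.0666, 0.0586]
orientation: [-0.168, 3.137, -0.0]
force: [0.0, -0.1, 1.2]
opening: 0.0493
gripper_force: 20.0
```

Emit:
{"api": "play_rows", "payload": {"deltas": [0,0,0.3,0,40,0,0,0,0,66,0,0,0,0,66,0,0,0,0,66,0,0,-20,0,66,0,0,-35,0,66,0,0,-35,0,66,0,0,-25,0,66,0,15,0,0,66,0,30,0,0,66]}}

```text
t: 31.27
tool_pos: [0.533, -0.0239, 0.176]
orientation: [-0.163, 3.132, -0.003]
force: [0.3, 0.6, -0.7]
opening: 0.066
gripper_force: 0.0
```

Emit:
{"api": "play_rows", "payload": {"deltas": [1,33,0,0,66,1,33,0,0,66,1,33,0,0,66,1,33,0,0,66,1,33,0,0,66,1,33,0,0,66,1,33,0,0,66,1,33,0,0,66,1,33,0,0,66,0,30,0,0,66]}}

```text
t: 32.1
tool_pos: [0.4865, 0.3043, 0.173]
orientation: [0.169, -3.137, -0.0]
force: [1.9, -1.1, 0.4]
opening: 0.0659
gripper_force: 0.0
```

Emit:
{"api": "play_rows", "payload": {"deltas": [0,22,0,0,66,0,0,0,0,66,0,0,0,0,66]}}

```text
t: 32.35
tool_pos: [0.4844, 0.325, 0.1727]
orientation: [0.172, -3.136, 0.001]
force: [0.2, -0.6, 0.2]
opening: 0.0665
gripper_force: 0.0
```

Run:
```python
from h import *
from plant import robot
s=robot.read_state();print(go(s,(.4845,.325,.055)),s['opening'],s['force'],s['gripper_force'])
T=robot.read_camera('top');S=robot.read_camera('scene');T0=dict(np.load('cam_top0.npz'))
for b in blobs(T['pixels'],'red',(285,190,307,216))[0]:print(b[0],b[1],b[2],plane(T,b[2],.120))
for b in blobs(S['pixels'],'red',(220,156,256,188))[0]:print(b[0],b[1],b[2])
c=S['pixels'][140:240,200:350];t=T['pixels'][170:270,190:340]
cv2.imwrite('pics/p5.png',np.vstack([cv2.resize(c,(450,300)),cv2.resize(t,(450,300))]))
```

```text
yaw 96.3 turn 0.0 then x -0.1 y -0.0 z 117.7 pos [0.4844 0.325  0.1727] 0.06649970946391771 [ 0.17948216 -0.58056623  0.1741108 ] 0.0
19 [285 194   8   9] [287.         197.21052632] [[ 0.54806254 -0.04633639  0.12      ]]
198 [289 197  16  16] [296.92929293 204.52525253] [[ 0.53348112 -0.06678148  0.12      ]]
187 [231 160  14  16] [237.12834225 167.14973262]
```

View pics/p5.png

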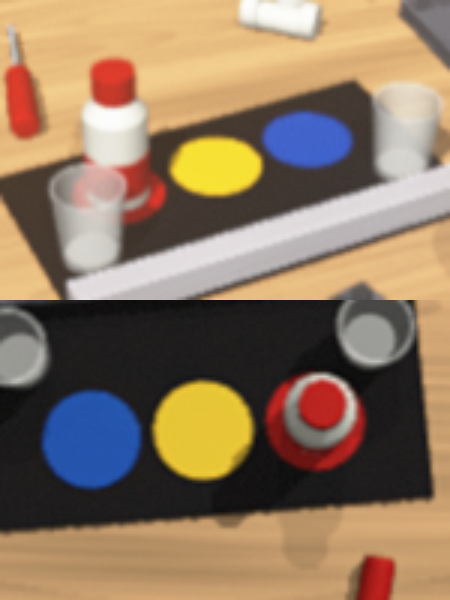

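Red stands upright on its disc (top crop (322,405) on disc (315,422), consistent with perspective lean); measured about 1 mm off centre. Now the yellow bottle.

Emit:
{"api": "play_rows", "payload": {"deltas": [0,0,20,0,66,0,0,35,0,66,0,0,30,0,66,0,0,20,0,66,0,0,9,0,66,0,0,2.5,0,66,0,0,0,0,66,0,0,0,0,66]}}

```text
t: 33.12
tool_pos: [0.4862, 0.3243, 0.0584]
orientation: [-0.167, 3.135, 0.002]
force: [0.3, -0.1, -0.1]
opening: 0.066
gripper_force: 0.0
```

Emit:
{"api": "play_rows", "payload": {"deltas": [0,0,0,0,40,0,0,0,0,40,0,0,0,0,40,0,0,0,0,40]}}

```text
t: 33.45
tool_pos: [0.4857, 0.3246, 0.0578]
orientation: [-0.168, 3.135, 0.001]
force: [-0.3, -0.5, 3.9]
opening: 0.0496
gripper_force: 20.0
```

Run:
```python
from h import *
from plant import robot
T=robot.read_camera('top')
for c,bb in(('blue',(195,190,242,240)),('yellow',(236,190,280,236))):
    k=max(blobs(T['pixels'],c,bb)[0],key=lambda q:q[0]);hu=cv2.convexHull(cv2.findNonZero(k[3])).reshape(-1,2)
    print(c,circ(plane(T,hu,.007)),plane(T,k[2],.007))
s=robot.read_state();print(go(s,(.5274,.0184,.055)),s['opening'],s['force'],s['gripper_force'])
```

```text
blue (array([0.51703519, 0.10218987]), np.float64(0.03834683744543953)) [[0.51693319 0.10213208 0.007     ]]
yellow (array([0.52592225, 0.01795768]), np.float64(0.03880429504109259)) [[0.52571679 0.0177511  0.007     ]]
yaw 96.1 turn 0.0 then x -8.7 y -308.9 z 2.8 pos [0.4857 0.3246 0.0578] 0.04898251483608162 [-0.19689315 -0.19065297  5.50639162] 20.00170596352291
```

Emit:
{"api": "play_rows", "payload": {"deltas": [0,0,-8,0,40,0,0,-18,0,40,0,0,-27,0,40,0,0,-27,0,40,0,-13,0,0,40,-1,-27,0,0,40,-1,-30,0,0,40,-1,-30,0,0,40,-1,-30,0,0,40,-1,-30,0,0,40]}}

```text
t: 34.33
tool_pos: [0.5063, 0.164, 0.1359]
orientation: [0.168, -3.136, 0.0]
force: [0.2, -0.1, -2.7]
opening: 0.0493
gripper_force: 20.0
```

Emit:
{"api": "play_rows", "payload": {"deltas": [-1,-30,0,0,40,-1,-30,0,0,40,-1,-30,0,0,40,-1,-28,0,0,40,0,-20,0,0,40,0,-11,0,0,40,0,0,0,0,40,0,0,20,0,40,0,0,25,0,40,0,0,17,0,40]}}

```text
t: 35.17
tool_pos: [0.5259, 0.019, 0.0728]
orientation: [0.168, -3.136, -0.001]
force: [-1.1, -0.1, -2.5]
opening: 0.0493
gripper_force: 20.0
```

Emit:
{"api": "play_rows", "payload": {"deltas": [0,0,8,0,40,0,0,0,0,40,0,0,0,0,40]}}

```text
t: 35.42
tool_pos: [0.5265, 0.0186, 0.0666]
orientation: [0.169, -3.136, -0.0]
force: [0.7, -0.5, -1.4]
opening: 0.049
gripper_force: 20.0
```

Run:
```python
from h import *
from plant import robot
s=robot.read_state();print(go(s,(.5276,.0183,.0598)),s['opening'],s['force'],s['gripper_force'])
```

```text
yaw 96.2 turn 0.0 then x -1.0 y -0.4 z 6.8 pos [0.5265 0.0186 0.0666] 0.048958165442709374 [ 0.66386088 -0.48605794 -1.36336025] 19.995790361936088
```

Emit:
{"api": "play_rows", "payload": {"deltas": [-0.8,0,2.5,0,40,0,0,2,0,40,0,0,1,0,40,0,0,0.5,0,40,0,0,0,0,40,0,0,0,0,40]}}

```text
t: 35.92
tool_pos: [0.5277, 0.018, 0.0608]
orientation: [-0.168, 3.137, -0.0]
force: [-1.1, -0.2, -2.1]
opening: 0.0497
gripper_force: 20.0
```

Emit:
{"api": "play_rows", "payload": {"deltas": [0,0,0.5,0,40,0,0,0.3,0,40,0,0,0,0,40,0,0,0,0,40]}}

```text
t: 36.25
tool_pos: [0.5277, 0.018, 0.0598]
orientation: [-0.168, 3.137, -0.0]
force: [-0.3, 0.2, -1.2]
opening: 0.0492
gripper_force: 20.0
```

Emit:
{"api": "play_rows", "payload": {"deltas": [0,0,0.4,0,40,0,0,0,0,40,0,0,0,0,40]}}

```text
t: 36.5
tool_pos: [0.5278, 0.018, 0.0598]
orientation: [-0.168, 3.137, -0.0]
force: [-1.7, -0.6, 3.6]
opening: 0.0495
gripper_force: 20.0
```

Emit:
{"api": "play_rows", "payload": {"deltas": [0,0,0,0,66,0,0,0,0,66,0,0,0,0,66,0,0,-20,0,66,0,0,-35,0,66,0,0,-35,0,66,0,0,-24,0,66,-3,15,0,0,66,-6,30,0,0,66,-7,33,0,0,66]}}

```text
t: 37.33
tool_pos: [0.5358, 0.0971, 0.1743]
orientation: [-0.163, 3.136, -0.0]
force: [0.1, -0.6, 0.1]
opening: 0.0659
gripper_force: 0.0
```

Emit:
{"api": "play_rows", "payload": {"deltas": [-7,33,0,0,66,-7,33,0,0,66,-7,33,0,0,66,-7,33,0,0,66,-7,33,0,0,66,-7,31,0,0,66,-5,20,0,0,66,-1,8,0,0,66,0,0,0,0,66,0,0,0,0,66]}}

```text
t: 38.17
tool_pos: [0.5588, 0.3245, 0.1729]
orientation: [0.169, -3.136, 0.001]
force: [0.5, -0.7, -0.3]
opening: 0.0662
gripper_force: 0.0
```

Run:
```python
from h import *
from plant import robot
s=robot.read_state();print(go(s,(.5575,.3248,.055)),s['opening'],s['force'],s['gripper_force'])
T=robot.read_camera('top')
for c,b in(('red',(285,190,307,216)),('yellow',(240,190,264,218))):
  for b in blobs(T['pixels'],c,b)[0]:print(c,b[0],b[1],b[2],plane(T,b[2],.120))
```

```text
yaw 96.2 turn 0.0 then x 1.3 y 0.4 z 117.9 pos [0.5588 0.3245 0.1729] 0.06615037280319172 [ 0.54326813 -0.65741433 -0.28115714] 0.0
red 19 [285 194   8   9] [287.         197.21052632] [[ 0.54806254 -0.04633639  0.12      ]]
red 199 [289 197  16  16] [296.88944724 204.52763819] [[ 0.53347456 -0.06670055  0.12      ]]
yellow 12 [256 196   8   4] [260.41666667 197.16666667] [[0.54703227 0.00783088 0.12      ]]
yellow 72 [241 199   9  19] [243.61111111 209.625     ] [[0.52075555 0.04140905 0.12      ]]
yellow 209 [248 200  16  17] [255.36363636 207.77033493] [[0.52506655 0.01757675 0.12      ]]
```

Yellow sits within 1 mm of its disc. Now blue.

Emit:
{"api": "play_rows", "payload": {"deltas": [1,0,20,0,66,0,0,35,0,66,0,0,30,0,66,0,0,20,0,66,0,0,9,0,66,0,0,2.5,0,66,0,0,0,0,66,0,0,0,0,66]}}

```text
t: 38.88
tool_pos: [0.5594, 0.325, 0.0589]
orientation: [-0.167, 3.135, 0.002]
force: [0.1, -0.0, 0.1]
opening: 0.0658
gripper_force: 0.0
```

Emit:
{"api": "play_rows", "payload": {"deltas": [0,0,0,0,40,0,0,0,0,40,0,0,0,0,40,0,0,0,0,40]}}

```text
t: 39.22
tool_pos: [0.5589, 0.3253, 0.0582]
orientation: [-0.168, 3.135, 0.001]
force: [-0.2, -1.4, 4.1]
opening: 0.0495
gripper_force: 20.0
```

Run:
```python
from h import *
from plant import robot
s=robot.read_state();print(go(s,(.5184,.1023,.055)),s['opening'],s['force'],s['gripper_force'])
```

```text
yaw 96.1 turn 0.0 then x 64.1 y -217.4 z 3.2 pos [0.5589 0.3253 0.0582] 0.04947413604174208 [-0.22001676 -1.41569714  4.06312307] 19.99951583216898
```

Emit:
{"api": "play_rows", "payload": {"deltas": [0,0,-8,0,40,0,0,-18,0,40,0,0,-27,0,40,0,0,-27,0,40,4,-13,0,0,40,8,-27,0,0,40,9,-30,0,0,40,9,-30,0,0,40,9,-30,0,0,40,9,-30,0,0,40]}}

```text
t: 40.05
tool_pos: [0.5266, 0.1596, 0.137]
orientation: [0.169, -3.137, 0.0]
force: [0.8, -0.1, -1.0]
opening: 0.0495
gripper_force: 20.0
```

Emit:
{"api": "play_rows", "payload": {"deltas": [8,-27,0,0,40,5,-20,0,0,40,2.5,-10,0,0,40,0,0,0,0,40,0,0,20,0,40,0,0,25,0,40,0,0,17,0,40,0,0,8,0,40,0,0,0,0,40,0,0,0,0,40]}}

```text
t: 40.88
tool_pos: [0.5181, 0.1033, 0.0671]
orientation: [0.169, -3.137, -0.0]
force: [0.7, 0.3, -2.9]
opening: 0.0497
gripper_force: 20.0
```

Run:
```python
from h import *
from plant import robot
s=robot.read_state();print(go(s,(.5187,.1023,.0602)),s['opening'],s['force'],s['gripper_force'])
```

```text
yaw 96.2 turn 0.0 then x -0.5 y -1.0 z 6.9 pos [0.5181 0.1033 0.0671] 0.049710770203338146 [ 0.73886197  0.29666737 -2.86925121] 19.992455168394372
```

Emit:
{"api": "play_rows", "payload": {"deltas": [0,-0.5,2.5,0,40,0,0,2,0,40,0,0,1,0,40,0,0,0.5,0,40,0,0,0,0,40,0,0,0.5,0,40,0,0,0.3,0,40,0,0,0,0,40,0,0,0,0,40]}}

```text
t: 41.63
tool_pos: [0.5183, 0.1019, 0.0603]
orientation: [-0.168, 3.137, -0.0]
force: [1.0, -0.5, -0.4]
opening: 0.0494
gripper_force: 20.0
```

Emit:
{"api": "play_rows", "payload": {"deltas": [0,0,0.3,0,40,0,0,0,0,40,0,0,0,0,40]}}

```text
t: 41.88
tool_pos: [0.5184, 0.102, 0.0602]
orientation: [-0.168, 3.136, -0.0]
force: [-0.9, -0.7, 3.9]
opening: 0.0495
gripper_force: 20.0
```

Contact felt. Release, rise and retreat to the left.

Emit:
{"api": "play_rows", "payload": {"deltas": [0,0,0,0,66,0,0,0,0,66,0,0,0,0,66,0,0,-20,0,66,0,0,-35,0,66,0,0,-35,0,66,0,0,-30,0,66,0,15,-20,0,66,0,30,0,0,66,0,33,0,0,66]}}

```text
t: 42.72
tool_pos: [0.5112, 0.1797, 0.2022]
orientation: [-0.163, 3.133, 0.001]
force: [0.5, -0.0, -0.1]
opening: 0.0661
gripper_force: 0.0
```

Emit:
{"api": "play_rows", "payload": {"deltas": [0,33,0,0,66,0,33,0,0,66,0,33,0,0,66,0,33,0,0,66,0,20,0,0,66,0,10,0,0,66,0,0,0,0,66,0,0,0,0,66]}}

```text
t: 43.38
tool_pos: [0.4924, 0.3401, 0.1994]
orientation: [0.169, -3.137, 0.001]
force: [0.9, -0.0, -0.2]
opening: 0.0661
gripper_force: 0.0
```

Run:
```python
from h import *
from plant import robot
T=robot.read_camera('top');S=robot.read_camera('scene')
for c,b in(('red',(285,190,307,216)),('yellow',(240,190,264,218)),('blue',(195,190,231,228))):
  t=min(blobs(T['pixels'],c,b)[0],key=lambda b:abs(b[0]-203));print(c,t[0],plane(T,t[2],.120))
cv2.imwrite('pics/f.png',np.vstack([cv2.resize(S['pixels'][120:270,70:370],(600,300)),cv2.resize(T['pixels'][150:270,180:460],(600,257))]))
```

```text
red 198 [[ 0.53348112 -0.06678148  0.12      ]]
yellow 210 [[0.52513347 0.01753353 0.12      ]]
blue 202 [[0.5162617  0.10098484 0.12      ]]
```

View pics/f.png

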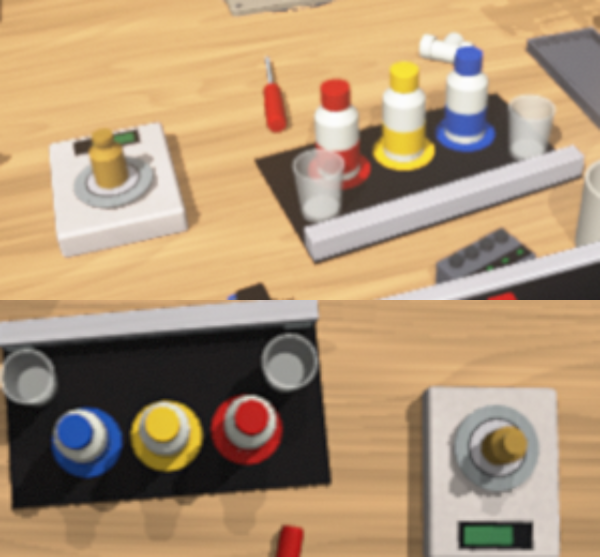

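All bottles stand upright on their own discs (crop caps (335,92), (404,77), (468,60)), about 1 mm off centre, and the weight is mid-pan at (106,180). The robot is clear of everything, so I'm handing in.

```bash
python3 -c "
from plant import robot
print(robot.close_job())"
```

```text
the job is handed in; nothing more can be done
None
```

The job is done and handed in at about 43 s: the weight stands within about 2 mm of the pan's middle, and all three bottles are back upright on their own discs, each about 1 mm off centre by the top camera.

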